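# Tighten the bench clamp to the first slip of its clutch

## Task

Two identical swing-finger clamps stand on the basement bench; one has a block of pine in its nest, the other is empty. Turn the winged thumbscrew of the clamp that holds the block clockwise until its finger presses on the block and the drag clutch just slips, then stop at once and let go. Leave the empty clamp alone.

Things in the scene. Friction and masses are not known exactly. Their poses are not given: they have to be found in the camera images.
- knob (a point): Centre of the aluminium wing of the thumbscrew on the clamp holding the block, on its upright axis, 80 mm above the bench. x along the wing, y across it (pinch this way), z up; it turns with the wing: a flat-sided upright bar 66 mm long over its rounded ears, 12 mm thick, 62 to 96 mm above the bench, on an 11 mm stem that starts at 42 mm. Nothing else on the clamp is higher than 50 mm
- finger (a joint): Turn (rad) of the dark steel finger under that thumbscrew, same axis, clockwise from above positive; starts at 0.15 to 0.65, meets the block (pine, 60 x 41 x 35 mm, loose in the nest beside it) at about 1.20. Its rubber nose, 22 mm wide, is centred 62 mm out from the axis, 32 mm above the bench. The thumbscrew drives it through the clutch; drag 0.08 N m, stays where left
- clutch (a joint): Slip of the clutch: turn (rad) of the thumbscrew relative to that finger, clockwise from above positive. Starts at 0, wing parallel to finger, and stays there while the finger swings freely; once the block stops the finger, it slips smoothly at 0.20 N m. A few degrees (over 0.06 rad) is the first slip; over 0.6 rad (35 degrees) is overdone
- spare_nose (a point): Centre of the rubber nose of the empty clamp's finger, 62 mm out from its axis, 32 mm above the bench. That clamp is the same in shape and size (grey plate 155 x 150 mm, 15 mm thick, fixed to the bench); its finger and thumbscrew are to be left alone

How it is judged:
On the way:
1. the finger is swung on to the block (value of joint finger above 1.12 rad), for 0.05 s.
At the end, for the whole second after the job is handed in: the finger rests against the block, which is still in its nest (finger joint 1.12 to 1.34 rad), and the clutch has slipped by 0.06 to 0.6 rad (3 to 35 degrees) (value of joint finger between 1.12 and 1.34 rad and value of joint clutch between 0.06 and 0.6 rad); the robot touches nothing.
It fails at once if the thumbscrew is turned on well past the first slip (more than 0.6 rad) (value of joint clutch above 0.6 rad).
It fails at once if the finger of the empty clamp is moved by more than 12 mm (distance of spare_nose from where it was at the start of the episode above 0.012 m).
It also fails if it takes over 38 s, if anything falls off the work surface, if the arm or the gripper's body presses on something with over 40 N, if the wrist force passes 120 N, or if a joint passes its speed limit or range.

## Robot

A 6-joint arm with a two-finger parallel gripper is mounted at the origin on the work surface. World frame = base frame: x ahead of the robot, y to its left, z up, the work surface at z = 0. Lengths are in m, angles in rad, forces in N, time in s.
With the tool pointing down it reaches from about 0.3 to 0.825 m from the base axis. Payload 5.4 kg.
Tool frame: the origin (TCP) lies on the front face of the gripper's body, between the roots of the fingers; the fingertips stand 88 mm ahead of it and the grasp point (between the pads) lies 69 mm ahead of it; x points along the fingers, y is the direction in which the jaws open and shut, and the axes are right-handed (so a half turn about x gives the same grasp; the last joint's range is limited). The gripper opens to 92 mm and grips with 3 to 60 N. Pads are 20 mm wide; open, the fingers measure 128 mm over their backs; the gripper's body (75 mm by 189 mm) begins 69 mm behind the grasp point.
Start: joints at [1.068, 0.158, 1.597, -0, 1.386, -0.21], TCP at [0.166, 0.551, 0.303] pointing down, gripper open.
Joint ranges: [-2.91, 2.91], [-0.94, 2.29], [0.18, 2.7], [-1.29, 4.43], [0.17, 2.64], [-3, 3]. Speed limits (rad/s): [2.57, 2.57, 3.14, 3.14, 3.14, 3.14].

## Interface

Orientations are given as a unit quaternion [w, x, y, z].
In Python, from workcell import * gives the robot as it stands.
- The arm moves only by the tool step_arm, never from a script. Its argument "increments" is a list of rows, each an object with "gripper": the opening, from 0 (shut) to 1 (fully open); "translation": the shift along the tool's x, y, z normalised to -1 to 1, where 1 is 0.04 m, a list of three; "yaw": the turn about the tool's x normalised to -1 to 1, where 1 is 4 degrees. A call has 1 to 8 rows; each row shifts and turns the commanded pose from where the row before left it, along the tool's axes as they then stand; what a row does not reach is not made up. A row lasts 1/8 s, in which the tool goes at most 62.5 mm and 10.7 degrees, less where a joint would pass 70% of its speed; a pose out of reach is approached as far as the arm can. A call with a number of a shift or a turn outside -1 to 1 is refused whole. A call with a gripper value outside its range is refused whole. The fingers move at their own pace and stop on an object; "newtons" is the grip in N (left out, the last holds). Time passes only in rows, so rows that do not move let the fingers close. It gives the time, the measured TCP pose, the force and the opening at its end, in the units of the state.
- read_state(): the state, without advancing time (a new reading comes with each control period).
- grab_frame(name): name is "scene" or "side" or "wrist"; returns (picture, depth): 400x640x3 uint8, red, green, blue; 400x640 float32, m along the optical axis (not along the pixel's ray), 0 where there is no reading.
- get_calibration(name): a dict with "fx", "fy", "cx", "cy" (pixels), "extrinsics" (4x4, takes a point from camera to world coordinates). Camera axes: x right, y down, z forward; pixel columns grow to the right and rows downward; lengths in m; the calibration is good to about 2 mm. A picture is of the moment at which its call begins: read the wrist's pose just before it. get_calibration takes no time and is no camera call; for the wrist camera it gives the pose at the moment of the call.
- sign_off(): hands the job in, once; it reports no verdict.
The state is a dict: "time_s": time; "joints": joint angles; "joint_velocities": joint speeds; "joint_torque": joint torques, N m; "tcp_pos": TCP position; "eef_rot": TCP orientation; "ft_force": force on the tool from outside, world axes, zero at the start; "torque": the same for the moment, N m; "width": opening from 0.0 (shut) to 1.0 (fully open).
Only numpy, scipy, OpenCV 4.12 (cv2) and the standard library are available. Lean on these libraries where they do the work, as an engineer would, in place of code of your own. Each camera call takes 0.05 s, during which the arm holds its last target.

## Working session

There is one attempt and no reset: what is moved stays moved. The work goes in short steps, Python scripts to look and compute and a tool call to move; the robot and the scene stay as the last step left them, time stands still between calls to the robot, and variables do not carry over. Pictures are saved under pics/ and viewed, and the job is handed in when it is done.

Besides the shell and the picture viewer there is one more tool, called after "Call:" as a command line: name --argument value ..., lists and objects as JSON in quotes. step_arm: Moves the arm, as the interface text tells. Scaled input: -1 to 1 covers 0.04 m each way for a shift and 4 degrees each way for a turn. Its arguments: {"type":"object","properties":{"increments":{"type":"array","items":{"type":"object","properties":{"gripper":{"type":"number"},"translation":{"type":"array","items":{"type":"number"}},"yaw":{"type":"number"}}}},"newtons":{"type":"number"}},"required":["increments"]}

```bash
mkdir -p pics
python3 - <<'E'
from workcell import *
import cv2,numpy as np
s=read_state(); print({k:np.round(v,3).tolist() for k,v in s.items()})
for n in ("scene","side","wrist"):
    c=get_calibration(n); p,d=grab_frame(n)
    cv2.imwrite(f"pics/{n}0.png",p[:,:,::-1]); np.savez(f"{n}0.npz",p=p,d=d,E=c["extrinsics"],K=[c[k] for k in("fx","fy","cx","cy")])
    print(n,np.round(c["extrinsics"],3).tolist(),c["fx"])
E
```

```text
{'time_s': 0.0, 'joints': [1.068, 0.159, 1.598, -0.0, 1.386, -0.21], 'joint_velocities': [-0.0, -0.001, 0.001, 0.001, -0.0, -0.002], 'joint_torque': [0.001, -38.556, -32.212, 0.07, 0.038, -0.0], 'tcp_pos': [0.166, 0.55, 0.302], 'eef_rot': [0.699, 0.103, 0.7, -0.104], 'ft_force': [0.171, -0.176, -0.217], 'torque': [-0.004, 0.004, 0.042], 'width': 0.999}
scene [[-0.839, 0.473, -0.269, 0.804], [0.544, 0.736, -0.402, 0.397], [0.008, -0.484, -0.875, 0.839], [0.0, 0.0, 0.0, 1.0]] 429.66306849700436
side [[-0.972, -0.183, 0.147, 0.414], [-0.235, 0.753, -0.615, 0.656], [0.002, -0.632, -0.775, 0.859], [0.0, 0.0, 0.0, 1.0]] 463.4404487913782
wrist [[0.289, 0.921, 0.263, 0.091], [0.957, -0.277, -0.082, 0.573], [-0.003, 0.275, -0.961, 0.384], [0.0, 0.0, 0.0, 1.0]] 295.50712751086354
```

View pics/scene0.png

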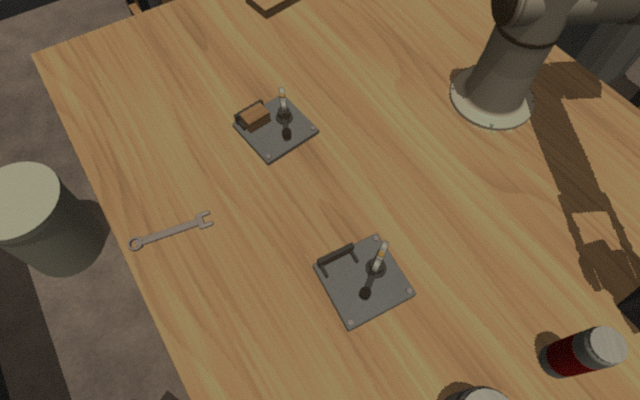

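View pics/side0.png

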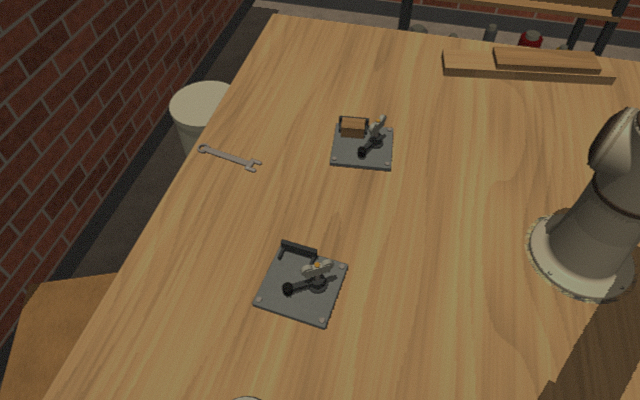

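View pics/wrist0.png

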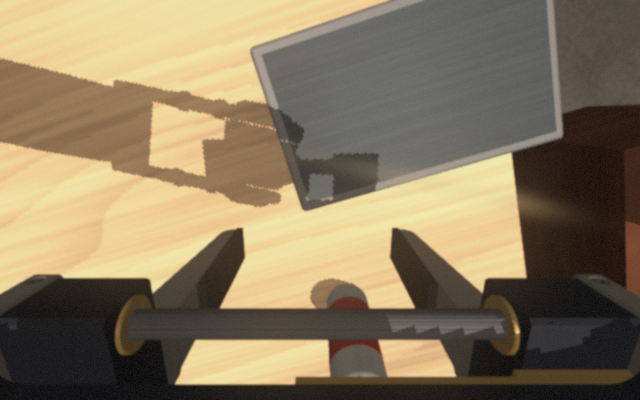

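The block clamp is at about (275,125) in scene and (363,145) in side. The empty one is at (363,280) and (303,283). Next I'll zoom in and measure.

```bash
cat > h.py <<'E'
import numpy as np,cv2
def pts(n):
    z=np.load(n+".npz");fx,fy,cx,cy=z["K"];d=z["d"];E=z["E"]
    v,u=np.mgrid[:400,:640]
    P=np.stack([(u-cx)/fx*d,(v-cy)/fy*d,d],-1)
    return P@E[:3,:3].T+E[:3,3],z["p"],d
def ray(n,u,v,h):
    z=np.load(n+".npz");fx,fy,cx,cy=z["K"];E=z["E"]
    r=E[:3,:3]@[(u-cx)/fx,(v-cy)/fy,1];t=(h-E[2,3])/r[2];return E[:3,3]+t*r
E
python3 - <<'E'
from h import *
W=[]
for n,(r0,r1,c0,c1) in {"scene0":(80,170,225,325),"side0":(105,175,320,405)}.items():
    P,p,d=pts(n)
    cv2.imwrite(f"pics/{n}_z.png",cv2.resize(p[r0:r1,c0:c1,::-1],None,fx=7,fy=7,interpolation=cv2.INTER_CUBIC)[:600,:800])
    m=np.zeros(d.shape,bool);m[r0:r1,c0:c1]=1;m&=d>0
    for lo,hi in((.055,.11),(.066,.1),(.035,.05),(.01,.02)):
        k=m&(P[...,2]>lo)&(P[...,2]<hi);q=P[k]
        if len(q): 
            c,s,a=cv2.minAreaRect(q[:,:2].astype(np.float32)*1000);print(n,lo,hi,len(q),q.mean(0).round(4),np.round(c),np.round(s),round(a,1),q[:,2].max().round(3))
E
```

```text
scene0 0.055 0.11 139 [ 0.4942 -0.2092  0.0875] [ 491. -214.] [62. 12.] 65.0 0.096
scene0 0.066 0.1 132 [ 0.4939 -0.2098  0.0888] [ 491. -214.] [62. 12.] 65.0 0.096
scene0 0.035 0.05 682 [ 0.5427 -0.2277  0.0437] [ 533. -225.] [ 88. 145.] 35.8 0.05
scene0 0.01 0.02 2222 [ 0.5238 -0.1894  0.0136] [ 522. -206.] [156. 152.] 6.1 0.02
side0 0.055 0.11 205 [ 0.4902 -0.2131  0.083 ] [ 491. -217.] [64. 13.] 63.6 0.098
side0 0.066 0.1 187 [ 0.4904 -0.2129  0.0849] [ 491. -217.] [64. 13.] 63.6 0.098
side0 0.035 0.05 501 [ 0.5369 -0.225   0.0436] [ 532. -227.] [ 87. 141.] 41.9 0.05
side0 0.01 0.02 1740 [ 0.5187 -0.1885  0.0142] [ 522. -207.] [155. 153.] 6.2 0.02
```

```bash
ls pics
```

```text
scene0.png
scene0_z.png
side0.png
side0_z.png
wrist0.png
```

View pics/scene0_z.png

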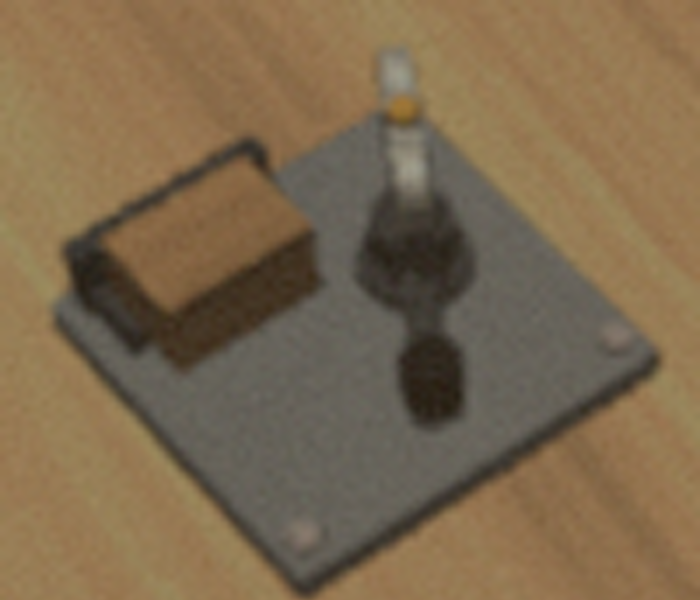

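View pics/side0_z.png

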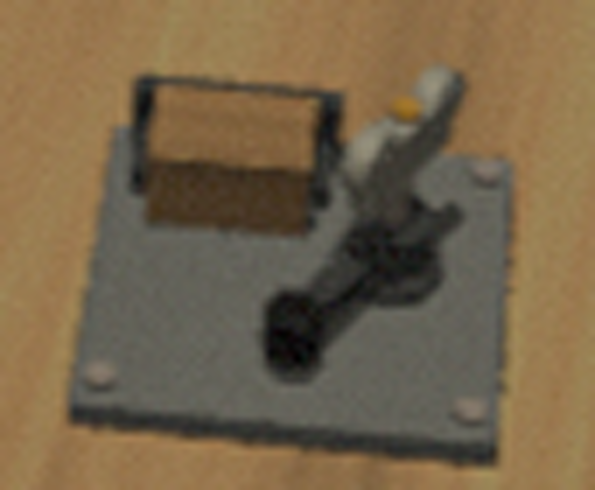

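```bash
cat > st.py <<'E'
from workcell import *
import numpy as np
from scipy.spatial.transform import Rotation as R
def st():
    s=read_state();w,x,y,z=s["eef_rot"];M=R.from_quat([x,y,z,w]).as_matrix()
    return s,M
def rep(goal=None):
    s,M=st();y=M[:,1];phi=np.degrees(np.arctan2(y[1],y[0]))
    print("t",round(s["time_s"],2),"p",s["tcp_pos"].round(4) if hasattr(s["tcp_pos"],"round") else s["tcp_pos"],"phi",round(phi,2),"x",M[:,0].round(3),"q",np.round(s["joints"],3),"F",np.round(s["ft_force"],2),"T",np.round(s["torque"],3),"w",s["width"])
    if goal is not None: print("tool shift units", (M.T@(np.array(goal)-s["tcp_pos"])/0.04).round(3))
E
python3 - <<'E'
from st import *
from h import *
rep([.491,-.2155,.303])
for n,u,v in(("scene0",225+432/7,80+375/7),("side0",320+292/7,105+325/7)): 
    q=ray(n,u,v,.042);print("nose",q.round(4),np.degrees(np.arctan2(q[1]+.2155,q[0]-.491)))
P,p,d=pts("scene0")
m=(P[...,2]>.04)&(P[...,2]<.056)&(p[...,0].astype(int)-p[...,2]>40);m[:80]=0;m[170:]=0;m[:,:225]=0;m[:,325:]=0
q=P[m][:,:2];r=cv2.minAreaRect((q*1000).astype(np.float32));print(r,len(q)); print(cv2.boxPoints(r))
m=(P[...,2]>.066)&(P[...,2]<.1);m[:220]=0;m[320:]=0;m[:,:310]=0;m[:,420:]=0
print("spare",cv2.minAreaRect((P[m][:,:2]*1000).astype(np.float32)))
E
```

```text
t 0.15 p [0.1658 0.5502 0.3019] phi 73.22 x [-0.001 -0.001 -1.   ] q [ 1.068  0.159  1.598  0.     1.386 -0.21 ] F [ 0.11 -0.54  0.35] T [-0.052 -0.031 -0.033] w 1.0029575217750513
tool shift units [-8.0000e-03 -1.5981e+01  1.3309e+01]
nose [ 0.52   -0.1536  0.042 ] 64.89768306283088
nose [ 0.5136 -0.154   0.042 ] 69.78373481787557
((550.9444580078125, -246.30699157714844), (70.97286987304688, 48.3973503112793), 8.078073501586914) 353
[[ 512.40967 -227.33507]
 [ 519.2106  -275.2522 ]
 [ 589.47925 -265.27893]
 [ 582.67834 -217.36179]]
spare ((535.58544921875, 216.26976013183594), (64.63623809814453, 11.972057342529297), 31.729887008666992)
```

Call:
step_arm --increments '[{"translation":[0,-0.8,0.665],"yaw":0,"gripper":1},{"translation":[0,-0.8,0.665],"yaw":0,"gripper":1},{"translation":[0,-0.8,0.665],"yaw":0,"gripper":1},{"translation":[0,-0.8,0.665],"yaw":0,"gripper":1},{"translation":[0,-0.8,0.665],"yaw":0,"gripper":1},{"translation":[0,-0.8,0.665],"yaw":0,"gripper":1},{"translation":[0,-0.8,0.665],"yaw":0,"gripper":1},{"translation":[0,-0.8,0.665],"yaw":0,"gripper":1}]'

```text
time_s: 1.15
tcp_pos: [0.296, 0.2427, 0.3025]
eef_rot: [0.7, 0.103, 0.7, -0.103]
ft_force: [-0.5, 0.7, -0.0]
width: 0.998
```

Call:
step_arm --increments '[{"translation":[0,-0.8,0.665],"yaw":0,"gripper":1},{"translation":[0,-0.8,0.665],"yaw":0,"gripper":1},{"translation":[0,-0.8,0.665],"yaw":0,"gripper":1},{"translation":[0,-0.8,0.665],"yaw":0,"gripper":1},{"translation":[0,-0.8,0.665],"yaw":0,"gripper":1},{"translation":[0,-0.8,0.665],"yaw":0,"gripper":1},{"translation":[0,-0.8,0.665],"yaw":0,"gripper":1},{"translation":[0,-0.8,0.665],"yaw":0,"gripper":1}]'

```text
time_s: 2.15
tcp_pos: [0.4259, -0.0639, 0.3025]
eef_rot: [0.7, 0.103, 0.7, -0.103]
ft_force: [0.7, 0.3, -0.9]
width: 1.002
```

Call:
step_arm --increments '[{"translation":[0,-0.8,0.665],"yaw":0,"gripper":1},{"translation":[0,-0.8,0.665],"yaw":0,"gripper":1},{"translation":[0,-0.8,0.665],"yaw":0,"gripper":1},{"translation":[0,-0.8,0.665],"yaw":0,"gripper":1},{"yaw":1,"gripper":1,"translation":[0,0,0]},{"yaw":1,"gripper":1,"translation":[0,0,0]},{"yaw":1,"gripper":1,"translation":[0,0,0]},{"yaw":1,"gripper":1,"translation":[0,0,0]}]'

```text
time_s: 3.15
tcp_pos: [0.4905, -0.2157, 0.3023]
eef_rot: [0.678, 0.2, 0.678, -0.2]
ft_force: [-0.1, -0.1, -0.1]
width: 1.0
```

Call:
step_arm --increments '[{"yaw":1,"gripper":1,"translation":[0,0,0]},{"yaw":1,"gripper":1,"translation":[0,0,0]},{"yaw":1,"gripper":1,"translation":[0,0,0]},{"yaw":1,"gripper":1,"translation":[0,0,0]},{"yaw":1,"gripper":1,"translation":[0,0,0]},{"yaw":1,"gripper":1,"translation":[0,0,0]},{"yaw":1,"gripper":1,"translation":[0,0,0]},{"yaw":1,"gripper":1,"translation":[0,0,0]}]'

```text
time_s: 4.15
tcp_pos: [0.4904, -0.2157, 0.3023]
eef_rot: [0.596, 0.379, 0.597, -0.379]
ft_force: [0.5, -1.1, 0.7]
width: 1.001
```

Call:
step_arm --increments '[{"yaw":1,"gripper":1,"translation":[0,0,0]},{"yaw":1,"gripper":1,"translation":[0,0,0]},{"yaw":1,"gripper":1,"translation":[0,0,0]},{"yaw":1,"gripper":1,"translation":[0,0,0]},{"yaw":1,"gripper":1,"translation":[0,0,0]},{"yaw":1,"gripper":1,"translation":[0,0,0]},{"yaw":1,"gripper":1,"translation":[0,0,0]},{"yaw":1,"gripper":1,"translation":[0,0,0]}]'

```text
time_s: 5.15
tcp_pos: [0.4904, -0.2157, 0.3023]
eef_rot: [-0.469, -0.529, -0.469, 0.529]
ft_force: [0.6, -1.1, -1.1]
width: 1.004
```

Call:
step_arm --increments '[{"yaw":1,"gripper":1,"translation":[0,0,0]},{"yaw":1,"gripper":1,"translation":[0,0,0]},{"yaw":1,"gripper":1,"translation":[0,0,0]},{"yaw":1,"gripper":1,"translation":[0,0,0]},{"yaw":0.7,"gripper":1,"translation":[0,0,0]},{"yaw":0,"gripper":1,"translation":[0,0,0]}]'

```text
time_s: 5.9
tcp_pos: [0.4905, -0.2157, 0.3024]
eef_rot: [-0.377, -0.598, -0.377, 0.598]
ft_force: [0.6, -0.2, 0.3]
width: 1.001
```

Run:
```python
from st import *
from h import *
rep([.491,-.2155,.149])
n="wrist"
c=get_calibration(n); p,d=grab_frame(n)
cv2.imwrite(f"pics/{n}1.png",p[:,:,::-1]); np.savez(f"{n}1.npz",p=p,d=d,E=c["extrinsics"],K=[c[k] for k in("fx","fy","cx","cy")])
P,p,d=pts("wrist1")
m=(d>0)&(P[...,2]>.066)&(P[...,2]<.1)&(np.hypot(P[...,0]-.491,P[...,1]+.2155)<.06)
print(m.sum(),cv2.minAreaRect((P[m][:,:2]*1000).astype(np.float32)))
m&=(P[...,2]>.088);print(m.sum(),cv2.minAreaRect((P[m][:,:2]*1000).astype(np.float32)))
```

```text
t 5.9 p [ 0.4905 -0.2157  0.3024] phi -25.54 x [-0.001  0.    -1.   ] q [-0.64   0.057  1.707  0.     1.378 -0.194] F [ 0.6  -0.17  0.28] T [-0.119  0.072  0.028] w 1.0005308148338363
tool shift units [ 3.834  0.012 -0.009]
678 ((490.33892822265625, -218.81475830078125), (62.88768005371094, 11.742878913879395), 64.3468017578125)
647 ((490.0049743652344, -219.42088317871094), (61.58413314819336, 11.423808097839355), 64.82231903076172)
```

View pics/wrist1.png

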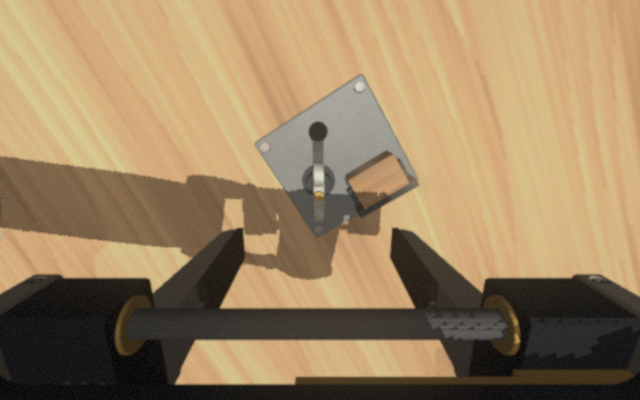

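The wing at (318,185) is centred between the jaws and its nose points up to (318,131). Next I descend and pinch.

Call:
step_arm --increments '[{"translation":[0.8,0,0],"gripper":1},{"translation":[0.8,0,0],"gripper":1},{"translation":[0.8,0,0],"gripper":1},{"translation":[0.7,0,0],"gripper":1},{"translation":[0.5,0,0],"gripper":1},{"translation":[0.23,0,0],"gripper":1},{"translation":[0,0,0],"gripper":0.4},{"translation":[0,0,0],"gripper":0.25}]' --newtons 20

```text
schema error: expected keys gripper, translation, yaw
```

Call:
step_arm --increments '[{"translation":[0,0,0],"gripper":0},{"translation":[0,0,0],"gripper":0},{"translation":[0,0,0],"gripper":0},{"translation":[0,0,0],"gripper":0}]' --newtons 20

```text
schema error: expected keys gripper, translation, yaw
```

Run:
```python
from st import *
rep([.491,-.2155,.149])
```

```text
t 5.95 p [ 0.4905 -0.2157  0.3025] phi -25.52 x [-0.  0. -1.] q [-0.64   0.057  1.707  0.     1.378 -0.195] F [-0.7   0.08  0.96] T [-0.112  0.115 -0.009] w 1.0007663874862904
tool shift units [ 3.837  0.01  -0.01 ]
```

Call:
step_arm --increments '[{"translation":[0.8,0,0],"yaw":0,"gripper":1},{"translation":[0.8,0,0],"yaw":0,"gripper":1},{"translation":[0.8,0,0],"yaw":0,"gripper":1},{"translation":[0.7,0,0],"yaw":0,"gripper":1},{"translation":[0.5,0,0],"yaw":0,"gripper":1},{"translation":[0.23,0,0],"yaw":0,"gripper":1},{"translation":[0,0,0],"yaw":0,"gripper":0.4},{"translation":[0,0,0],"yaw":0,"gripper":0.25}]' --newtons 20

```text
time_s: 6.95
tcp_pos: [0.4912, -0.2162, 0.1505]
eef_rot: [0.378, 0.598, 0.376, -0.598]
ft_force: [0.4, -0.6, -0.6]
width: 0.804
```

Call:
step_arm --increments '[{"translation":[0,0,0],"yaw":0,"gripper":0},{"translation":[0,0,0],"yaw":0,"gripper":0},{"translation":[0,0,0],"yaw":0,"gripper":0},{"translation":[0,0,0],"yaw":0,"gripper":0},{"translation":[0,0,0],"yaw":0,"gripper":0}]' --newtons 20

```text
time_s: 7.58
tcp_pos: [0.4906, -0.2158, 0.1495]
eef_rot: [-0.377, -0.598, -0.377, 0.598]
ft_force: [0.6, -0.6, -0.7]
width: 0.264
```

Run:
```python
from st import *
rep([.491,-.2155,.149])
```

```text
t 7.58 p [ 0.4906 -0.2158  0.1495] phi -25.58 x [-0.  0. -1.] q [-0.64   0.233  1.835  0.     1.073 -0.194] F [ 0.62 -0.6  -0.65] T [-0.056  0.125 -0.024] w 0.263558822159315
tool shift units [ 0.012  0.006 -0.011]
```

Still closing (it should stop near 0.13).

Call:
step_arm --increments '[{"translation":[0,0,0],"yaw":0,"gripper":0},{"translation":[0,0,0],"yaw":0,"gripper":0},{"translation":[0,0,0],"yaw":0,"gripper":0},{"translation":[0,0,0],"yaw":0,"gripper":0}]' --newtons 20

```text
time_s: 8.07
tcp_pos: [0.4913, -0.2162, 0.1496]
eef_rot: [0.378, 0.599, 0.376, -0.598]
ft_force: [4.5, -2.1, -4.1]
width: 0.133
```

Run:
```python
from st import *
rep([.491,-.2155,.149])
```

```text
t 8.07 p [ 0.4913 -0.2162  0.1496] phi -25.59 x [ 0.002 -0.001 -1.   ] q [-0.64   0.234  1.835  0.     1.071 -0.194] F [ 4.52 -2.07 -4.12] T [-0.298 -0.645  0.021] w 0.13296536448091295
tool shift units [ 0.014 -0.013 -0.012]
```

Call:
step_arm --increments '[{"translation":[0,0.02,0],"yaw":0,"gripper":0},{"translation":[0,0,0],"yaw":1,"gripper":0},{"translation":[0,0,0],"yaw":1,"gripper":0},{"translation":[0,0,0],"yaw":1,"gripper":0},{"translation":[0,0,0],"yaw":1,"gripper":0},{"translation":[0,0,0],"yaw":1,"gripper":0}]'

```text
time_s: 8.82
tcp_pos: [0.4922, -0.2167, 0.1496]
eef_rot: [0.267, 0.656, 0.266, -0.654]
ft_force: [6.4, -2.5, -6.2]
width: 0.131
```

Run:
```python
from st import *
rep([.491,-.2155,.149])
from h import *
for n in("scene","side"):
    p,d=grab_frame(n);cv2.imwrite(f"pics/{n}2.png",p[:,:,::-1])
    r0,r1,c0,c1=(80,170,225,325) if n=="scene" else (105,175,320,405)
    cv2.imwrite(f"pics/{n}2_z.png",cv2.resize(p[r0:r1,c0:c1,::-1],None,fx=6,fy=6,interpolation=cv2.INTER_CUBIC))
```

```text
t 8.82 p [ 0.4922 -0.2167  0.1496] phi -45.7 x [ 0.003 -0.002 -1.   ] q [-0.64   0.236  1.832  0.     1.071  0.158] F [ 6.41 -2.53 -6.16] T [-0.543 -0.876  0.152] w 0.1306238209189402
tool shift units [ 0.014 -0.042 -0.001]
```

View pics/scene2_z.png

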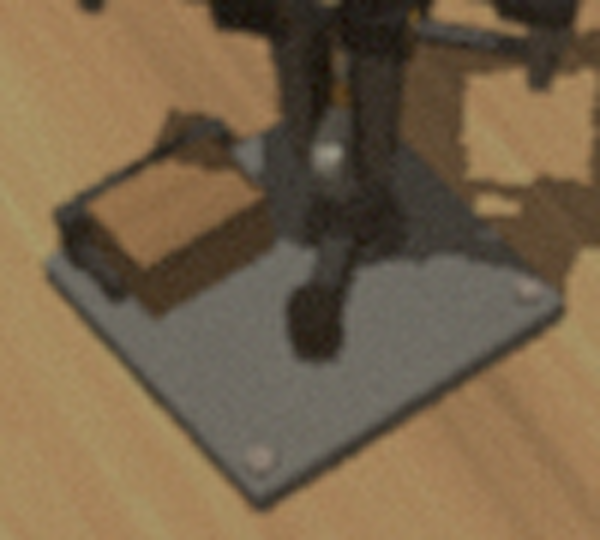

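View pics/side2_z.png

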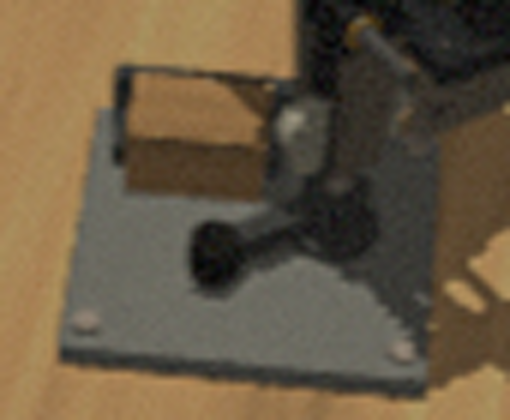

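The finger swings with the wing: the nose is now at scene crop (315,320), still well short of the block. I'll continue.

Call:
step_arm --increments '[{"translation":[0,0,0],"yaw":1,"gripper":0},{"translation":[0,0,0],"yaw":1,"gripper":0},{"translation":[0,0,0],"yaw":1,"gripper":0},{"translation":[0,0,0],"yaw":1,"gripper":0},{"translation":[0,0,0],"yaw":1,"gripper":0},{"translation":[0,0,0],"yaw":1,"gripper":0}]'

```text
time_s: 9.68
tcp_pos: [0.4927, -0.2177, 0.1496]
eef_rot: [0.126, 0.697, 0.123, -0.695]
ft_force: [10.4, -7.2, -10.6]
width: 0.126
```

```bash
cat > look.py <<'E'
import sys
from st import *
from h import *
rep()
k=sys.argv[1]
o=[]
for n in("scene","side"):
    c=get_calibration(n);p,d=grab_frame(n)
    np.savez(f"{n}{k}.npz",p=p,d=d,E=c["extrinsics"],K=[c[q] for q in("fx","fy","cx","cy")])
    r0,r1,c0,c1=(90,155,225,310) if n=="scene" else (105,170,320,405)
    o.append(cv2.resize(p[r0:r1,c0:c1,::-1],None,fx=4.6,fy=4.6,interpolation=cv2.INTER_CUBIC))
cv2.imwrite(f"pics/b{k}.png",np.hstack(o))
rep()
E
python3 look.py 3
```

```text
t 9.68 p [ 0.4927 -0.2177  0.1496] phi -69.71 x [ 0.005 -0.004 -1.   ] q [-6.400e-01  2.360e-01  1.832e+00 -1.000e-03  1.068e+00  5.770e-01] F [ 10.36  -7.15 -10.61] T [-1.142 -1.356  0.152] w 0.12601088715484116
t 9.78 p [ 0.4927 -0.2177  0.1496] phi -69.67 x [ 0.005 -0.004 -1.   ] q [-6.400e-01  2.360e-01  1.832e+00 -1.000e-03  1.068e+00  5.760e-01] F [  9.06  -7.45 -10.28] T [-1.023 -1.293 -0.049] w 0.12515501814654617
```

View pics/b3.png

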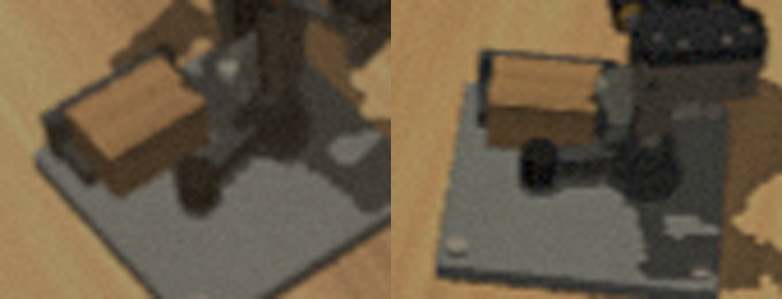

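Call:
step_arm --increments '[{"translation":[0,0.03,-0.02],"yaw":0,"gripper":0},{"translation":[0,0,0],"yaw":0,"gripper":0}]'

```text
time_s: 10.02
tcp_pos: [0.4931, -0.2179, 0.1496]
eef_rot: [0.126, 0.696, 0.124, -0.695]
ft_force: [5.5, -5.0, -6.3]
width: 0.131
```

Run:
```python
from st import *
from h import *
rep()
# nose angle from images; nose top ~ z .042 ; dark mask
for k in("0","3"):
  for n in("scene","side"):
    P,p,d=pts(n+k)
    c=np.array([.4925,-.2175]);r=np.hypot(P[...,0]-c[0],P[...,1]-c[1])
    m=(d>0)&(P[...,2]>.022)&(P[...,2]<.05)&(r>.05)&(r<.076)&(p.max(-1)<50)&(P[...,1]>-.222+.1*(P[...,0]-.5))
    q=P[m];print(n,k,m.sum(),q.mean(0).round(4),"ang",np.degrees(np.arctan2(q[:,1].mean()-c[1],q[:,0].mean()-c[0])).round(1))
```

```text
t 10.03 p [ 0.4931 -0.2179  0.1496] phi -69.6 x [ 0.002 -0.002 -1.   ] q [-6.400e-01  2.390e-01  1.828e+00 -1.000e-03  1.072e+00  5.750e-01] F [ 5.52 -5.05 -6.32] T [-0.672 -0.69  -0.028] w 0.1305581709045611
scene 0 61 [ 0.5196 -0.1572  0.0368] ang 65.8
side 0 73 [ 0.5151 -0.1584  0.0367] ang 69.1
scene 3 73 [ 0.5494 -0.1916  0.0373] ang 24.4
side 3 75 [ 0.5472 -0.1931  0.036 ] ang 24.0
```

Call:
step_arm --increments '[{"translation":[0,0.01,-0.01],"yaw":1,"gripper":0},{"translation":[0,0.01,-0.01],"yaw":1,"gripper":0},{"translation":[0,0,0],"yaw":1,"gripper":0},{"translation":[0,0,0],"yaw":0,"gripper":0}]'

```text
time_s: 10.52
tcp_pos: [0.4935, -0.2186, 0.1495]
eef_rot: [-0.053, -0.705, -0.051, 0.705]
ft_force: [2.0, -5.7, -3.8]
width: 0.13
```

```bash
cat > nose.py <<'E'
import sys
from h import *
for k in sys.argv[1:]:
  for n in("scene","side"):
    P,p,d=pts(n+k)
    c=np.array([.4925,-.2175]);r=np.hypot(P[...,0]-c[0],P[...,1]-c[1])
    m=(d>0)&(P[...,2]>.022)&(P[...,2]<.05)&(r>.05)&(r<.076)&(p.max(-1)<50)&(P[...,1]>-.222+.1*(P[...,0]-.5))
    q=P[m];print(n,k,m.sum(),q.mean(0).round(4),"ang",np.degrees(np.arctan2(q[:,1].mean()-c[1],q[:,0].mean()-c[0])).round(1))
E
python3 look.py 4; python3 nose.py 4
```

```text
t 10.53 p [ 0.4935 -0.2186  0.1495] phi -81.61 x [ 0.    -0.002 -1.   ] q [-0.64   0.241  1.825 -0.002  1.073  0.785] F [ 1.98 -5.66 -3.84] T [-0.846 -0.132 -0.006] w 0.13008290406234238
t 10.62 p [ 0.4935 -0.2186  0.1496] phi -81.58 x [ 0.    -0.002 -1.   ] q [-0.64   0.241  1.825 -0.002  1.073  0.785] F [ 1.09 -5.35 -4.64] T [-0.823 -0.189 -0.083] w 0.12907838334269114
scene 4 77 [ 0.5533 -0.2041  0.0369] ang 12.4
side 4 64 [ 0.5507 -0.2043  0.0363] ang 12.8
```

View pics/b4.png

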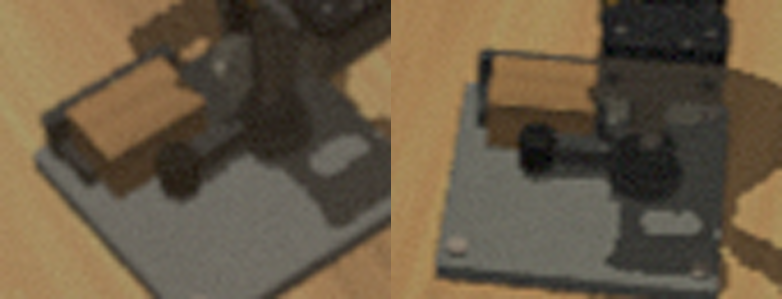

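The nose tracked 12° for 12° and is still free, a few mm from the block. I'll use small steps now.

Call:
step_arm --increments '[{"translation":[0,0.02,0],"yaw":1,"gripper":0},{"translation":[0,0,0],"yaw":0.5,"gripper":0},{"translation":[0,0,0],"yaw":0,"gripper":0}]'

```text
time_s: 11.0
tcp_pos: [0.4935, -0.219, 0.1495]
eef_rot: [-0.016, -0.707, -0.014, 0.707]
ft_force: [1.2, -5.4, -3.7]
width: 0.128
```

```bash
python3 look.py 5; python3 nose.py 5
```

```text
t 11.0 p [ 0.4935 -0.219   0.1495] phi -87.56 x [-0.    -0.002 -1.   ] q [-0.641  0.242  1.824 -0.002  1.074  0.888] F [ 1.22 -5.43 -3.69] T [-0.831 -0.057  0.154] w 0.1284615623703871
t 11.1 p [ 0.4935 -0.219   0.1495] phi -87.55 x [-0.    -0.002 -1.   ] q [-0.641  0.242  1.824 -0.002  1.074  0.888] F [ 0.17 -5.16 -3.84] T [-0.878 -0.144  0.206] w 0.1302732010295737
scene 5 69 [ 0.5535 -0.2064  0.0368] ang 10.3
side 5 60 [ 0.551  -0.2068  0.0354] ang 10.4
```

View pics/b5.png

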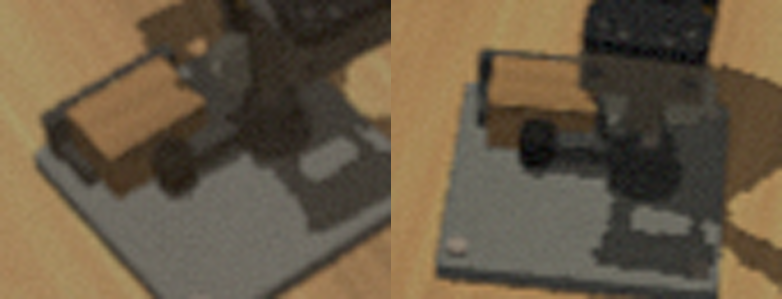

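The nose moved about 2° for 6° of wing and Tz rose to roughly 0.2, so contact is made and slip has begun. I'll turn 8° more for margin and check that the nose stays put.

Call:
step_arm --increments '[{"translation":[0,0.02,0],"yaw":1,"gripper":0},{"translation":[0,0,0],"yaw":1,"gripper":0},{"translation":[0,0,0],"yaw":0,"gripper":0}]'

```text
time_s: 11.48
tcp_pos: [0.4936, -0.2196, 0.1495]
eef_rot: [0.034, -0.706, 0.034, 0.706]
ft_force: [0.1, -4.9, -2.9]
width: 0.125
```

```bash
python3 look.py 6; python3 nose.py 6
```

```text
t 11.47 p [ 0.4936 -0.2196  0.1495] phi -95.52 x [-0.    -0.001 -1.   ] q [-6.420e-01  2.430e-01  1.824e+00 -1.000e-03  1.075e+00  1.026e+00] F [ 0.08 -4.87 -2.93] T [-0.912 -0.045 -0.036] w 0.1246709832470941
t 11.57 p [ 0.4936 -0.2196  0.1496] phi -95.49 x [-0.    -0.001 -1.   ] q [-6.420e-01  2.430e-01  1.824e+00 -1.000e-03  1.075e+00  1.025e+00] F [ 1.17 -5.22 -2.42] T [-0.873 -0.036 -0.106] w 0.12783248562553817
scene 6 68 [ 0.554  -0.2061  0.0366] ang 10.5
side 6 60 [ 0.5507 -0.2065  0.0351] ang 10.7
```

The nose is stationary at 10.5°. Next: let go, raise, and check the wing angle.

Call:
step_arm --increments '[{"translation":[0,0,0],"yaw":0,"gripper":0.5},{"translation":[0,0,0],"yaw":0,"gripper":0.8},{"translation":[0,0,0],"yaw":0,"gripper":0.8},{"translation":[0,0,0],"yaw":0,"gripper":0.8},{"translation":[0,0,0],"yaw":0,"gripper":0.8},{"translation":[0,0,0],"yaw":0,"gripper":0.8}]'

```text
time_s: 12.32
tcp_pos: [0.4936, -0.2191, 0.1495]
eef_rot: [0.034, -0.706, 0.034, 0.706]
ft_force: [-0.7, 0.5, -0.2]
width: 0.757
```

Call:
step_arm --increments '[{"translation":[-0.4,0,0],"yaw":0,"gripper":0.8},{"translation":[-0.8,0,0],"yaw":0,"gripper":0.8},{"translation":[-0.9,0,0],"yaw":0,"gripper":0.8},{"translation":[-0.9,0,0],"yaw":0,"gripper":0.8},{"translation":[-0.9,0,0],"yaw":0,"gripper":0.8},{"translation":[0,0,0],"yaw":0,"gripper":0.8}]'

```text
time_s: 13.08
tcp_pos: [0.495, -0.22, 0.3101]
eef_rot: [-0.033, 0.709, -0.036, -0.704]
ft_force: [0.9, -1.5, 0.5]
width: 0.801
```

```bash
python3 look.py 7; python3 nose.py 7
python3 - <<'E'
from st import *
from h import *
n="wrist"
c=get_calibration(n); p,d=grab_frame(n)
cv2.imwrite(f"pics/{n}7.png",p[:,:,::-1]); np.savez(f"{n}7.npz",p=p,d=d,E=c["extrinsics"],K=[c[k] for k in("fx","fy","cx","cy")])
for n in("wrist7","scene7","side7"):
    P,p,d=pts(n)
    m=(d>0)&(P[...,2]>.066)&(P[...,2]<.1)&(np.hypot(P[...,0]-.492,P[...,1]+.2165)<.05)
    print(n,m.sum(),cv2.minAreaRect((P[m][:,:2]*1000).astype(np.float32)))
E
```

```text
t 13.07 p [ 0.495  -0.22    0.3101] phi -95.57 x [ 0.007 -0.005 -1.   ] q [-0.641  0.062  1.687  0.     1.384  1.027] F [ 0.9  -1.46  0.54] T [ 0.005  0.139 -0.016] w 0.8014208063621399
t 13.18 p [ 0.4936 -0.219   0.3056] phi -95.57 x [ 0. -0. -1.] q [-0.642  0.065  1.692 -0.     1.384  1.027] F [ 0.23 -0.44 -1.2 ] T [-0.028  0.115 -0.022] w 0.8028282161018359
scene 7 64 [ 0.5539 -0.2055  0.0361] ang 11.0
side 7 59 [ 0.5509 -0.2063  0.0356] ang 10.9
wrist7 648 ((490.5726013183594, -220.5443115234375), (11.519094467163086, 62.72450637817383), 84.42357635498047)
scene7 279 ((490.4225769042969, -215.77549743652344), (14.687911987304688, 66.18275451660156), 84.30915832519531)
side7 265 ((490.6040344238281, -218.67274475097656), (17.514936447143555, 64.38078308105469), 83.12804412841797)
```

View pics/wrist7.png

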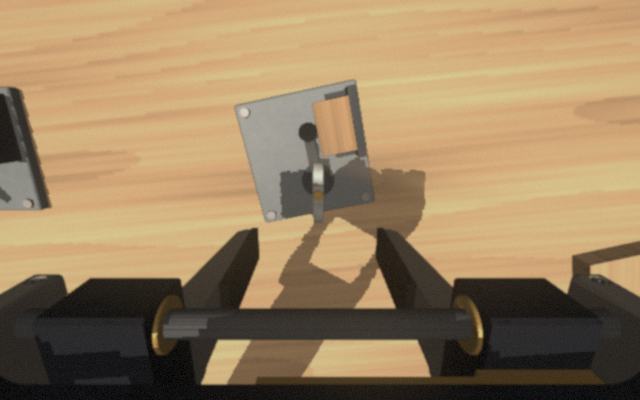

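View pics/b7.png

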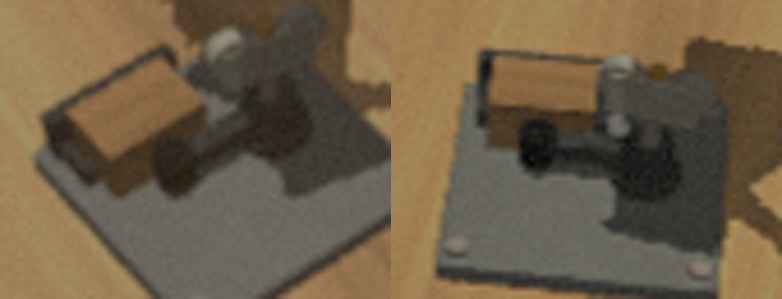

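```bash
python3 -c "
from workcell import *
print(sign_off())"
```

```text
the job is handed in; nothing more can be done
None
```

I turned the block clamp's thumbscrew about 70° clockwise, until the finger met the block and the clutch slipped. Then I let go, raised the gripper clear and signed off at about 13 s; sign-off gives no verdict.

**Finger on block:** the nose stopped at about 10.5–11° from the world x axis in the scene and side views. It stayed there within 0.5° while the wing turned 8° further and after I let go. The pictures show it against the block, which is still in its nest.

**Clutch slip:** I estimate 12° (about 0.22 rad, allowed 0.06–0.6). After release the wing stood at −5.6° by the wrist camera, which matches the gripper's own turn. The finger stood at about +7°, from the nose angle less the 4° offset seen while they turned together.

**Checks that were weak or disagreed:**
- **Wrist torque:** this was too noisy to confirm the slip. It read about 0.2 N m once at first contact and near 0 later, so the slip figure comes from the cameras.
- **Knob centre:** the views differed by a few mm, mostly along y. That gave a side load of about 13 N (16 N including the vertical part) during the turn, which I cut to about 5 N by shifting the tool.
- **Finger joint angle:** I could not measure this directly. I take it to be near 1.2 rad because the nose rests on the block.

The empty clamp was never touched. The arm only passed over it, with the fingertips more than 0.1 m above it.

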